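# Brush out the instrument jar

## Robot

A 7-joint arm with a two-finger parallel gripper is mounted at the origin on the work surface. World frame = base frame: x ahead of the robot, y to its left, z up, the work surface at z = 0. Lengths are in mm, angles in rad, forces in N, time in s.
With the tool pointing down it reaches from about 425 to 800 mm from the base axis. Payload 8.3 kg.
Tool frame: the origin (TCP) lies midway between the tips of the shut fingers; the grasp point (between the pads) lies 19 mm behind it (r.tcp_to_grasp is the distance from the TCP to the grasp point, in mm); z points along the fingers, y is the line along which they close (so a half turn about z gives the same grasp; the last joint's range is limited). The gripper opens to 85 mm and grips with 20 to 120 N. Pads are 22 mm wide; open, the fingers measure 114 mm over their backs; the gripper's body (76 mm by 85 mm) begins 54 mm behind the grasp point. The pads swing forward as they close: fully open they stand 13 mm farther back than shut.
Start: joints at [-1.33, 0.383, 0.016, 1.37, -0.006, 1.388, -0.046], TCP at [186.913, 596.375, 192.879] pointing down, gripper open.
Joint ranges: [-2.95, 2.95], [-0.25, 2.06], [-1.52, 1.56], [0.18, 2.33], [-1.44, 4.58], [0.02, 2.06], [-3.01, 3.01]. Speed limits (rad/s): [2.39, 2.39, 3.01, 3.01, 3.14, 3.14, 3.14].

## Interface

Orientations are given as [roll, pitch, yaw] about the fixed x, y, z axes, in that order (R = Rz(yaw) Ry(pitch) Rx(roll)).
In Python, from station import sense, vision, workorder, r gives the robot as it stands. The module is installed in compiled form; this text tells all that it offers.
- The arm moves only by the shell command python3 -m handwheel 'ROWS' [FORCE]. ROWS is JSON, a list of rows, each an object of numbers: "rx", "ry", "rz": the turn, a rotation vector about the tool's x, y, z normalised to -1 to 1, where 1 is 5 degrees; "dx", "dy", "dz": the shift along the tool's x, y, z normalised to -1 to 1, where 1 is 0.6 m; "fingers": the opening, from -1 (shut) to 1 (fully open). In form: [{"rx": .., "ry": .., "rz": .., "dx": .., "dy": .., "dz": .., "fingers": ..}, ...]. A call has 1 to 5 rows; each row shifts and turns the commanded pose from where the row before left it, along the tool's axes as they then stand; what a row does not reach is not made up. A row lasts 1/10 s, in which the tool goes at most 50 mm and 8.59 degrees, less where a joint would pass 70% of its speed; a pose out of reach is approached as far as the arm can. A call with a number of a shift or a turn outside -1 to 1 is refused whole. A call with a gripper value outside its range is refused whole. The fingers move at their own pace and stop on an object; FORCE is the grip in N (left out, the last holds). Time passes only in rows, so rows that do not move let the fingers close. It gives the time, the measured TCP pose, the force, the opening and the grip force at its end, in the units of the state.
- sense(): the state, without advancing time (a new reading comes with each control period).
- vision.get_image(name): name is "scene" or "top" or "wrist"; returns a dict with "pixels" (400x640x3 uint8, blue, green, red), "z_map" (400x640 float32, mm along the optical axis (not along the pixel's ray), 0 where there is no reading), "mtx" (3x3 intrinsics, pixels), "R" (3x3) and "t" (3): a world point X has camera coordinates R X + t; the wrist camera has in their place "tool_from_camera" (4x4, takes a point from camera to tool coordinates, whose origin is the TCP and whose axes are the flange's). Camera axes: x right, y down, z forward; pixel columns grow to the right and rows downward; lengths in mm; the calibration is good to about 2 mm. A picture is of the moment at which its call begins: read the wrist's pose just before it.
- workorder.sign_off(): hands the job in; it is judged then, once.
The state is a dict: "time": time; "joint_pos": joint angles; "joint_vel": joint speeds; "effort": joint torques, N m; "ee_pos": TCP position; "tool_rot": TCP orientation; "contact_force": force on the tool from outside, world axes, zero at the start; "wrist_torque": the same for the moment, N m; "gripper_width": finger opening in mm; "grip_force": force on a finger pad.
Only numpy, scipy, OpenCV 4.12 (cv2) and the standard library are available. Lean on these libraries where they do the work, as an engineer would, in place of code of your own. Each camera call takes 0.05 s, during which the arm holds its last target. There are 200 camera calls.

## Task

Lift the long jar brush up and off its hanger and scrub the inside of the frosted instrument jar with it: three times, push the bristles right down to the bottom of the jar and draw them back up until their lower end is well past half way up the jar. Then hang the brush back in its hanger and let go, with the jar still standing where it was and the other things on the bench left alone.

Things in the scene. Friction and masses are not known exactly. Their poses are not given: they have to be found in the camera images.
- brush: Jar brush, 80 g, 216 mm long, round about its axis, hanging upright, bristles down, 30 mm above the bench. Origin: centre of the lower bristle end; z up the brush. From there up: bristle head 40 mm diameter, 0 to 60 mm (acts as a rigid cylinder); steel stem 7 mm diameter to 150 mm; white disc collar 36 mm diameter to 156 mm; white round handle 18 mm diameter to 216 mm.
- collar (a point): Centre of the underside of the brush's disc collar, 150 mm up the brush from its bristle end; axes as the brush.
- cradle (a point): Where the brush hangs: centre of the top face of the stand's level fork, 180 mm above the bench. x points from the fork's open front back to the post, y across, z up. Two 14 mm wide prongs with an 18 mm slot between them, open to the front (-x): the stem stands in the slot, the collar rests on both prongs. 8 mm high lips end the prongs, 25 to 30 mm in front of the centre.
- jar: Frosted glass jar, loose, round, open at the top, straight wall, 0.4 kg nominal. Outer diameter 68 mm, bore 60 mm, height 90 mm. Origin: centre of its underside on the bench; z up.
- jar_floor (a point): Centre of the jar's inner bottom, 6 mm above its underside and 84 mm below the rim; axes as the jar, z up.
- plier: Bystander: chrome plier, loose, lying flat, 150 mm long along its x axis, 50 mm across, 10 mm high. Origin near the middle, on the bench.
- model: Bystander: pink dental model with white teeth, loose, 60 by 60 by 25 mm. Origin: centre of the underside.
- bite_block: Bystander: green silicone bite block, loose, 52 by 26 by 22 mm. Origin: centre of the underside.
- handle (a point): Grip point on the brush's axis: 190 mm up from the bristle end, 34 mm above the collar's top and 26 mm below the handle's upper end; axes as the brush. Free to grip from above, fingers any way round.
- stand: Steel hanger stand, fixed, turned differently each time. Origin on the bench under the cradle, same axes. Post 12 by 16 mm under a 46 mm wide crossbar whose face is 25 mm behind the cradle centre, top at 188 mm (highest point). Foot plate 10 mm thick, 43 mm to the front, 67 mm back, 50 mm each side. To free the brush lift it over 8 mm, then out to the front (over 50 mm before lifting higher).

How it is judged (in metres and radians):
On the way, in this order (a step that is already met when the one before it is completed fails the run):
1. the brush is off its hanger: its collar more than 60 mm sideways from the cradle (horizontal distance between collar and cradle above 0.06 m), for 0.1 s.
2. first stroke down: the bristle end is inside the jar, within 15 mm of its inner bottom (horizontal distance between brush and jar_floor below 0.025 m and z of brush in the frame of jar_floor below 0.015 m and angle between jar's own z axis and vertical below 0.2 rad), for 0.05 s.
3. first stroke up: the bristle end, still over the jar's bore, is more than 45 mm above its inner bottom (horizontal distance between brush and jar_floor below 0.025 m and z of brush in the frame of jar_floor above 0.045 m), for 0.05 s.
4. second stroke down: the bristle end is inside the jar, within 15 mm of its inner bottom (all of step 2), for 0.05 s.
5. second stroke up: the bristle end, still over the jar's bore, is more than 45 mm above its inner bottom (all of step 3), for 0.05 s.
6. third stroke down: the bristle end is inside the jar, within 15 mm of its inner bottom (all of step 4), for 0.05 s.
7. third stroke up: the bristle end, still over the jar's bore, is more than 45 mm above its inner bottom (all of step 5), for 0.05 s.
At the end, for the whole second after the job is handed in: The brush hangs at rest in the hanger: its collar lies on both prongs (underside within 4 mm of the fork's top face, centre within 12 mm of the cradle's centre), upright within 0.12 rad; the jar stands upright on the bench (within 0.05 rad), within 30 mm of where it started (horizontal distance between collar and cradle below 0.012 m and z of collar in the frame of cradle between -0.004 and 0.004 m and angle between brush's own z axis and vertical below 0.12 rad and linear speed of brush below 0.03 m/s and angle between jar's own z axis and vertical below 0.05 rad and height (world z) of jar below 0.005 m and distance of jar from where it was at the start of the episode below 0.03 m); the robot touches nothing.
It fails at once if the jar is knocked over (angle between jar's own z axis and vertical above 0.6 rad).
It fails at once if the plier, the dental model or the bite block is shifted by more than 25 mm (distance of any of plier, model, bite_block from where it was at the start of the episode above 0.025 m).
It also fails if it takes over 62 s, if anything falls off the work surface, if the arm or the gripper's body presses on something with over 40 N, if the wrist force passes 120 N, or if a joint passes its speed limit or range.

## Working session

There is one attempt and no reset: what is moved stays moved. The work goes in short steps, Python scripts to look and compute and a shell command to move; the robot and the scene stay as the last step left them, time stands still between calls to the robot, and variables do not carry over. Pictures are saved under pics/ and viewed, at most 11 in all, crops included, and the job is handed in when it is done.

```bash
mkdir -p pics; python3 - <<'E'
from station import sense,vision
import cv2,pickle
s=sense();print({k:s[k] for k in('time','ee_pos','tool_rot','gripper_width','joint_pos')})
for n in('scene','top'):
    d=vision.get_image(n);pickle.dump(d,open(f'{n}.pkl','wb'));cv2.imwrite(f'pics/{n}0.png',d['pixels'])
    print(n,d['mtx'].tolist(),(-d['R'].T@d['t']).tolist(),d['R'].round(2).tolist())
E
```

```text
{'time': 0.0, 'ee_pos': array([186.78184414, 595.83492468, 191.88243566]), 'tool_rot': array([-3.13963517e+00,  3.64819562e-05,  2.83782631e+00]), 'gripper_width': 85.54718456912259, 'joint_pos': array([-1.3298765 ,  0.38424873,  0.01639027,  1.37113219, -0.00630546,
        1.38821899, -0.04649432])}
scene [[372.1049449132219, 0.0, 318.27217515331813], [0.0, 372.1049449132219, 197.57437844797371], [0.0, 0.0, 1.0]] [989.0863026385156, 492.8285411044989, 793.6269593141565] [[-0.71, 0.7, -0.0], [0.48, 0.49, -0.73], [-0.51, -0.52, -0.69]]
top [[402.952111316575, 0.0, 317.0427078474763], [0.0, 402.952111316575, 198.685252342835], [0.0, 0.0, 1.0]] [409.6030671241428, -7.169835675901437, 1089.751765029734] [[0.01, -1.0, -0.02], [-0.99, -0.01, -0.11], [0.11, 0.02, -0.99]]
```

View pics/scene0.png

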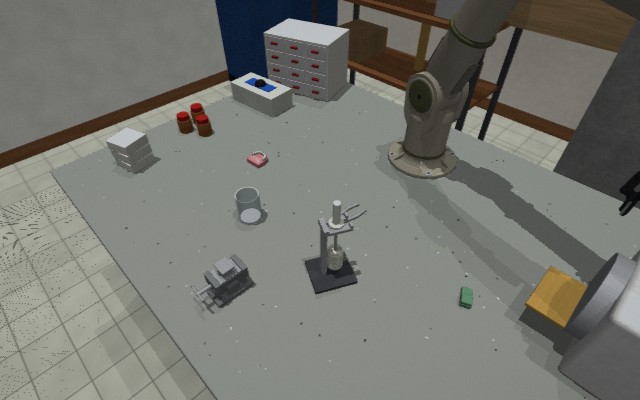

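View pics/top0.png

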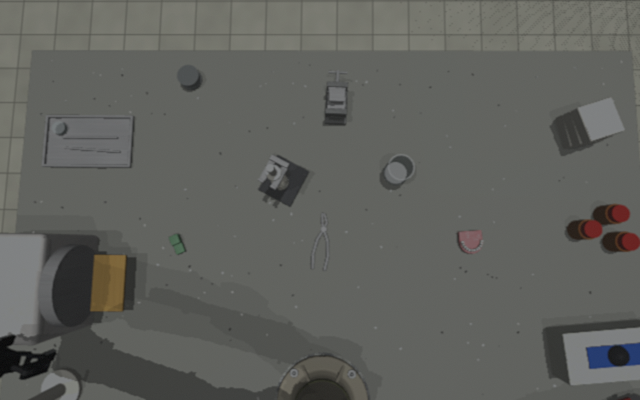

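The scene view shows the stand with the brush at about (335,250), the jar at (248,207), the model at (257,159) and the bite block at (466,297). In the top view the stand is at (283,180), the jar at (400,170), the plier at (320,243), the model at (470,240) and the bite block at (177,243). Next I'll measure these with depth and take enlarged crops.

```bash
cat > h.py <<'E'
import numpy as np,cv2,pickle
def load(n):return pickle.load(open(f'{n}.pkl','rb'))
def pts(d):
    v,u=np.mgrid[:400,:640];z=d['z_map'].astype(float)
    c=np.stack([u,v,np.ones_like(u)],-1)@np.linalg.inv(d['mtx']).T*z[...,None]
    return (c-d['t'])@d['R']
def ray(d,u,v,h):
    o=-d['R'].T@d['t'];k=d['R'].T@np.linalg.inv(d['mtx'])@np.array([u,v,1.])
    return o+k*(h-o[2])/k[2]
def proj(d,X):
    c=d['mtx']@(d['R']@np.array(X,float)+d['t']);return c[:2]/c[2]
E
python3 - <<'E'
from h import *
S,T=load('scene'),load('top')
for n,d in(('scene',S),('top',T)):
    P=pts(d);ok=d['z_map']>0
    print(n,'table z',np.median(P[ok&(abs(P[...,2])<20)][:,2]))
    for lab,lo,hi in(('handletop',238,256),('collar+fork+bar',172,196),('rim',82,97),('foot',5,15)):
        R=(P[...,0]>420)&(P[...,0]<780)&(abs(P[...,1])<380)&ok&(P[...,2]>lo)&(P[...,2]<hi)
        k,L,st,c=cv2.connectedComponentsWithStats(R.astype(np.uint8))
        for i in range(1,k):
            if st[i,4]>=12:
                Q=P[L==i];print(lab,st[i].tolist(),np.median(Q,0).round(1),Q.min(0).round(),Q.max(0).round())
a=cv2.resize(T['pixels'][140:220,240:320],(480,480),interpolation=cv2.INTER_CUBIC)
b=cv2.resize(S['pixels'][190:300,290:380],(393,480),interpolation=cv2.INTER_CUBIC)
c=cv2.resize(T['pixels'][140:200,370:430],(240,240),interpolation=cv2.INTER_CUBIC)
o=np.zeros((480,800,3),np.uint8);o[:,:400]=a[:,:400];o[:,407:]=b;cv2.imwrite('pics/crop.png',o)
E
```

```text
scene table z 0.5182669483083464
handletop [333, 200, 8, 8, 57] [568.2 118.5 245.5] [557. 108. 238.] [575. 127. 248.]
collar+fork+bar [318, 212, 36, 25, 494] [574.  122.9 184.1] [529.  80. 173.] [607. 153. 196.]
rim [235, 187, 24, 19, 157] [ 599.2 -187.3   88.1] [ 565. -225.   82.] [ 633. -154.   94.]
rim [321, 244, 23, 14, 195] [570.7 119.1  89.8] [547.  99.  82.] [601. 137.  97.]
foot [253, 162, 11, 5, 24] [ 437.4 -358.5   10. ] [ 421. -378.    6.] [ 445. -351.   15.]
foot [240, 215, 23, 9, 56] [ 612.7 -162.5    8.9] [ 576. -195.    5.] [ 632. -156.   15.]
foot [305, 251, 53, 43, 1108] [588.8 127.3  10.4] [504.  46.   5.] [645. 182.  15.]
foot [237, 276, 17, 18, 139] [753.1  -3.1  13.3] [733. -28.   5.] [779.   5.  15.]
top table z 0.9216329419903508
handletop [266, 164, 9, 9, 59] [564.2 114.4 246.3] [557. 106. 238.] [573. 123. 251.]
collar+fork+bar [258, 154, 32, 36, 460] [565.4 109.5 185.1] [528.  80. 172.] [607. 149. 196.]
rim [339, 99, 6, 3, 12] [767.6 -41.8  95.9] [766. -48.  92.] [771. -35.  97.]
rim [388, 154, 27, 27, 165] [ 598.9 -192.6   89.9] [ 565. -225.   82.] [ 632. -159.   95.]
rim [279, 175, 8, 13, 54] [558.8 103.4  89.4] [545.  96.  82.] [576. 114.  93.]
foot [325, 110, 22, 15, 87] [738.8 -24.4  12.8] [732. -57.   6.] [769.   1.  15.]
foot [259, 155, 51, 53, 904] [558.3  93.2  10.4] [501.  42.   5.] [644. 177.  15.]
foot [390, 161, 18, 18, 203] [ 605.7 -201.4    7.5] [ 583. -223.    5.] [ 629. -177.   14.]
foot [317, 213, 12, 25, 141] [451.    2.1   9.3] [422. -11.   5.] [486.  18.  15.]
foot [458, 231, 5, 9, 14] [ 430.5 -357.    12.5] [ 421. -365.    6.] [ 442. -355.   14.]
```

View pics/crop.png

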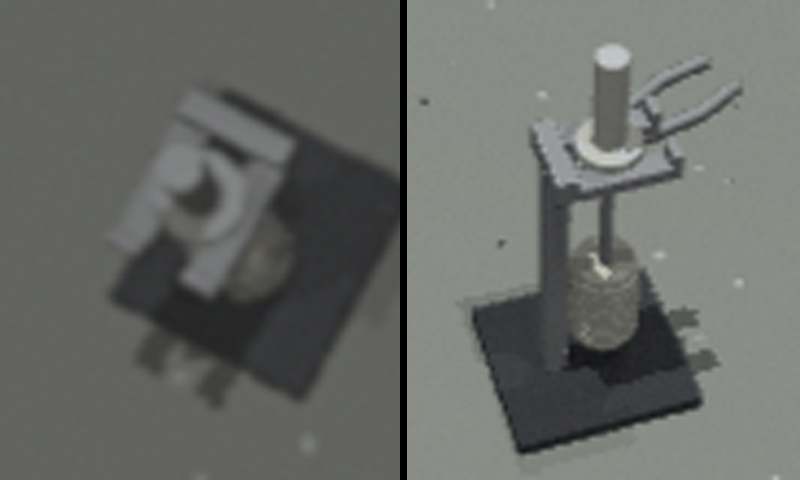

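The crop shows the fork open towards lower-left in the top view (-x, +y). The crossbar runs from about (190,95) to (290,155) in the crop, which is top pixels (272,156) to (288,166). Now I'll fit the centre and yaw.

```bash
python3 - <<'E'
from h import *
S,T=load('scene'),load('top')
for n,d in(('scene',S),('top',T)):
    P=pts(d)
    near=(abs(P[...,0]-567)<110)&(abs(P[...,1]-116)<110)&(d['z_map']>0)
    for lab,lo,hi in(('fork',172,196),('foot',6,14)):
        Q=P[near&(P[...,2]>lo)&(P[...,2]<hi)][:,:2].astype(np.float32)
        r=cv2.minAreaRect(Q);print(n,lab,np.round(r[0],1),np.round(r[1],1),round(r[2],1),cv2.boxPoints(r).round().tolist())
    # handle top by colour
    c,_=None,None
    h=near&(P[...,2]>242); v,u=np.nonzero(h); print(n,'handle top px',u.mean(),v.mean(),ray(d,u.mean(),v.mean(),246).round(1))
    R=(np.hypot(P[...,0]-599,P[...,1]+190)<50)&(P[...,2]>84)&(P[...,2]<96)
    Q=P[R][:,:2].astype(np.float32);(x,y),rad=cv2.minEnclosingCircle(Q)
    A=np.c_[2*Q,np.ones(len(Q))];s=np.linalg.lstsq(A,(Q**2).sum(1),rcond=None)[0]
    print(n,'jar',x,y,rad,'lsq',s[:2],np.sqrt(s[2]+s[0]**2+s[1]**2),np.median(P[R][:,2]))
# top: crossbar & prong tips via crop pixels at z=188
f=lambda u,v:ray(T,240+u/6,140+v/6,188)[:2].round(1)
for p in((190,95),(290,150),(120,245),(200,290)):print(p,f(*p))
E
```

```text
scene fork [567.2 116.8] [49.4 68.1] 63.1 [[526.0, 110.0], [586.0, 79.0], [609.0, 123.0], [548.0, 154.0]]
scene foot [553.9  72.6] [194.9 110.1] 62.8 [[460.0, 11.0], [558.0, -39.0], [647.0, 134.0], [549.0, 184.0]]
scene handle top px 336.6458333333333 203.125 [566.9 118.1 246. ]
scene jar 599.8497314453125 -189.6375732421875 35.70121765136719 lsq [ 599.38295414 -189.12757364] 31.80397733463028 88.82841524153612
top fork [567.3 114.5] [46.5 67.1] 62.8 [[527.0, 109.0], [586.0, 78.0], [608.0, 120.0], [548.0, 151.0]]
top foot [576.5 102.4] [221.8 179. ] 80.5 [[470.0, 8.0], [646.0, -22.0], [683.0, 197.0], [507.0, 227.0]]
top handle top px 269.9298245614035 167.52631578947367 [564.9 114.7 246. ]
top jar 598.8310546875 -192.3198699951172 34.131980895996094 lsq [ 598.44087005 -192.18361765] 31.790086792668358 90.02988348467859
(190, 95) [602.7 119.8]
(290, 150) [581.8  81.2]
(120, 245) [544.8 144.9]
(200, 290) [527.9 114.1]
```

```bash
cat >> h.py <<'E'
from scipy.spatial.transform import Rotation as Ro
def go(x,y,z):
    from station import sense
    s=sense();p=np.array(s['ee_pos']);R=Ro.from_euler('xyz',s['tool_rot']).as_matrix()
    print('t',round(s['time'],2),'at',p.round(1),'rot',np.round(s['tool_rot'],4),'q',np.round(s['joint_pos'],2),'F',np.round(s['contact_force'],1),'w',round(s['gripper_width'],1),round(s['grip_force'],1))
    d=R.T@(np.array([x,y,z])-p);print('mm',d.round(1),'units',(d/600).round(4))
E
python3 - <<'E'
from h import *
T=load('top');P=pts(T)
for u,v in((110,280),(120,265),(100,300),(60,280),(20,280),(20,360)):print(u,v,P[v,u].round())
go(187,596,300);go(565.5,116.5,300)
E
```

```text
110 280 [307. 533.  78.]
120 265 [344. 511.  75.]
100 300 [256. 558.  72.]
60 280 [317. 580. 199.]
20 280 [318. 654. 220.]
20 360 [185. 555. 332.]
t 0.1 at [186.8 595.9 192. ] rot [-3.1398  0.      2.8379] q [-1.33  0.38  0.02  1.37 -0.01  1.39 -0.05] F [-0.2  0.4 -0.3] w 85.2 0.0
mm [  -0.2   -0.  -108. ] units [-0.0003 -0.     -0.18  ]
t 0.1 at [186.8 595.9 192. ] rot [-3.1398  0.      2.8379] q [-1.33  0.38  0.02  1.37 -0.01  1.39 -0.05] F [-0.2  0.4 -0.3] w 85.2 0.0
mm [-504.8 -344.4 -107.4] units [-0.8413 -0.574  -0.179 ]
```

```bash
python3 - <<'E'
from h import *
for n in('scene','top'):
    P=pts(load(n)).reshape(-1,3)
    print(n)
    for y0 in range(350,800,50):
        row=[]
        for x0 in range(100,650,50):
            Q=P[(P[:,0]>=x0)&(P[:,0]<x0+50)&(P[:,1]>=y0)&(P[:,1]<y0+50)&(P[:,2]>-5)]
            row.append(int(Q[:,2].max()) if len(Q) else -1)
        print(y0,row)
E
```

```text
scene
350 [597, 615, 5, 5, 5, 22, 25, 5, 4, 5, 4]
400 [5, 596, 4, 4, 4, 24, 24, 4, 4, 4, 5]
450 [5, 5, 75, 5, 5, 4, 4, 4, 4, 3, 5]
500 [4, 347, 78, 79, 79, 78, 5, 5, 4, 4, 2]
550 [5, 309, 211, 227, 227, 213, 4, 5, 4, 3, -1]
600 [-1, 198, 216, 226, 227, 223, 222, 4, 2, -1, -1]
650 [-1, -1, -1, -1, -1, -1, 219, 3, -1, -1, -1]
700 [-1, -1, -1, -1, -1, -1, 123, -1, -1, -1, -1]
750 [-1, -1, -1, -1, -1, -1, -1, -1, -1, -1, -1]
top
350 [6, 7, 5, 6, 6, 24, 27, 6, 6, 6, 5]
400 [6, 6, 7, 6, 7, 21, 26, 6, 7, 7, 5]
450 [6, 6, 78, 80, 78, 80, 7, 6, 5, 6, 6]
500 [7, 352, 80, 81, 81, 80, 5, 7, 7, 8, 17]
550 [6, 377, 375, 229, 227, 213, 6, 5, 5, 6, 15]
600 [7, 303, 317, 227, 227, 225, 224, 6, 5, 6, 16]
650 [5, 221, 224, 225, 225, 224, 224, 7, 7, 7, 16]
700 [5, 0, -1, -1, 220, 222, 222, 7, 6, 5, 17]
750 [5, -1, -1, -1, -1, -1, 8, 4, 6, 6, 16]
```

```bash
python3 -m handwheel '[{"dz":-0.07,"fingers":1},{"dz":-0.07,"fingers":1},{"dz":-0.07,"fingers":1},{"dx":-0.06,"dy":-0.041,"fingers":1},{"dx":-0.06,"dy":-0.041,"fingers":1}]' 40 && python3 -c "
from h import *;go(565.5,116.5,318)"
```

```text
$[0]: bad value
```

```bash
python3 -m handwheel '[{"dx":-0.06,"dy":-0.041,"fingers":1},{"dx":-0.06,"dy":-0.041,"fingers":1},{"dx":-0.06,"dy":-0.041,"fingers":1},{"dx":-0.06,"dy":-0.041,"fingers":1},{"dx":-0.06,"dy":-0.041,"fingers":1}]' && python3 -c "
from h import *;go(565.5,116.5,318)"
```

```text
$[0]: bad value
```

```bash
python3 -m handwheel '[{"rx":0,"ry":0,"rz":0,"dx":0,"dy":0,"dz":-0.07,"fingers":1},{"rx":0,"ry":0,"rz":0,"dx":0,"dy":0,"dz":-0.07,"fingers":1},{"rx":0,"ry":0,"rz":0,"dx":0,"dy":0,"dz":-0.07,"fingers":1},{"rx":0,"ry":0,"rz":0,"dx":-0.06,"dy":-0.041,"dz":0,"fingers":1},{"rx":0,"ry":0,"rz":0,"dx":-0.06,"dy":-0.041,"dz":0,"fingers":1}]' 40 && python3 -c "
from h import *;go(565.5,116.5,318)"
```

```text
time: 0.6
ee_pos: [240.7, 528.4, 319.7]
tool_rot: [3.14, -0.0, 2.841]
contact_force: [1.7, -1.6, -0.3]
gripper_width: 85.4
grip_force: 0.0
t 0.6 at [240.7 528.4 319.7] rot [ 3.1396e+00 -1.0000e-04  2.8410e+00] q [-1.24  0.26  0.05  1.25 -0.01  1.62  0.08] F [ 1.7 -1.6 -0.3] w 85.4 0.0
mm [-432.3 -297.3    1. ] units [-0.7204 -0.4954  0.0017]
```

```bash
python3 -m handwheel '[{"rx":0,"ry":0,"rz":0,"dx":-0.06,"dy":-0.041,"dz":0,"fingers":1},{"rx":0,"ry":0,"rz":0,"dx":-0.06,"dy":-0.041,"dz":0,"fingers":1},{"rx":0,"ry":0,"rz":0,"dx":-0.06,"dy":-0.041,"dz":0,"fingers":1},{"rx":0,"ry":0,"rz":0,"dx":-0.06,"dy":-0.041,"dz":0,"fingers":1},{"rx":0,"ry":0,"rz":0,"dx":-0.06,"dy":-0.041,"dz":0,"fingers":1}]'; python3 -m handwheel '[{"rx":0,"ry":0,"rz":0,"dx":-0.06,"dy":-0.041,"dz":0,"fingers":1},{"rx":0,"ry":0,"rz":0,"dx":-0.06,"dy":-0.041,"dz":0,"fingers":1},{"rx":0,"ry":0,"rz":0,"dx":-0.06,"dy":-0.041,"dz":0,"fingers":1},{"rx":0,"ry":0,"rz":0,"dx":-0.06,"dy":-0.041,"dz":0,"fingers":1},{"rx":0,"ry":0,"rz":0,"dx":0,"dy":0,"dz":0,"fingers":1}]'>/dev/null; python3 -c "
from h import *;go(565.5,116.5,318)"
```

```text
time: 1.1
ee_pos: [376.6, 355.0, 318.6]
tool_rot: [-3.141, -0.0, 2.838]
contact_force: [0.4, 0.3, -0.1]
gripper_width: 85.6
grip_force: 0.0
t 1.6 at [487.3 212.7 318.7] rot [-3.1392e+00  1.8000e-03  2.8269e+00] q [-0.77  0.15  0.35  1.4  -0.05  1.6   0.83] F [-0.4 -0.1  0.2] w 85.3 0.0
mm [-104.2  -67.2    1. ] units [-0.1736 -0.112   0.0017]
```

```bash
python3 -m handwheel '[{"rx":0,"ry":0,"rz":0,"dx":-0.06,"dy":-0.04,"dz":0,"fingers":1},{"rx":0,"ry":0,"rz":0,"dx":-0.06,"dy":-0.04,"dz":0,"fingers":1},{"rx":0,"ry":0,"rz":0,"dx":-0.04,"dy":-0.02,"dz":0,"fingers":1},{"rx":0,"ry":0,"rz":0,"dx":0,"dy":0,"dz":0,"fingers":1},{"rx":0,"ry":0,"rz":0,"dx":0,"dy":0,"dz":0,"fingers":1}]'>/dev/null; cat >> h.py <<'E'
def wrist():
    from station import sense,vision
    s=sense();d=vision.get_image('wrist');d={k:d[k] for k in d}
    A=np.eye(4);A[:3,:3]=Ro.from_euler('xyz',s['tool_rot']).as_matrix();A[:3,3]=s['ee_pos']
    M=np.linalg.inv(A@np.array(d['tool_from_camera']));d['R']=M[:3,:3];d['t']=M[:3,3];return d
E
python3 - <<'E'
from h import *
go(565.5,116.5,318)
d=wrist();pickle.dump(d,open('w1.pkl','wb'));cv2.imwrite('pics/w1.png',d['pixels'])
P=pts(d);z=d['z_map'];near=(abs(P[...,0]-567)<60)&(abs(P[...,1]-116)<60)&(z>0)
h=near&(P[...,2]>241)&(P[...,2]<252);v,u=np.nonzero(h);print(len(u),u.mean(),v.mean(),np.median(P[h],0).round(1),ray(d,u.mean(),v.mean(),246).round(1))
Q=P[near&(P[...,2]>172)&(P[...,2]<194)][:,:2].astype(np.float32);r=cv2.minAreaRect(Q);print(r,cv2.boxPoints(r).round(1).tolist())
E
```

```text
t 2.1 at [557.4 133.8 318.2] rot [-3.1409e+00 -1.2000e-03  2.8369e+00] q [-0.62  0.26  0.42  1.29 -0.1   1.62  1.06] F [0.8 0.3 0.3] w 85.6 0.0
mm [-12.9 -14.    0.2] units [-0.0216 -0.0234  0.0004]
250 309.128 205.832 [563.3 117.8 246.4] [563.4 117.7 246. ]
((566.4669189453125, 117.21150970458984), (45.931217193603516, 67.24734497070312), 62.6655158996582) [[526.0999755859375, 112.19999694824219], [585.7999877929688, 81.4000015258789], [606.9000244140625, 122.19999694824219], [547.0999755859375, 153.10000610351562]]
```

View pics/w1.png

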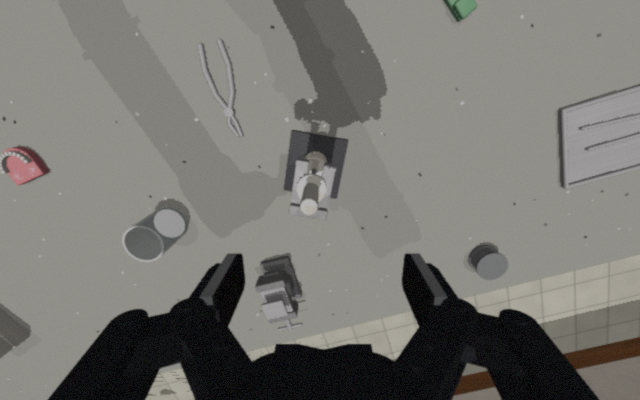

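The wrist view shows the handle top at (309,206), which puts it at (563.4,117.7) mm. That agrees with the fork's box. The jar rim is at (145,243). I'll align and descend.

```bash
python3 -m handwheel '[{"rx":0,"ry":0,"rz":0,"dx":-0.019,"dy":-0.0225,"dz":0,"fingers":1},{"rx":0,"ry":0,"rz":0,"dx":0,"dy":0,"dz":0.05,"fingers":1},{"rx":0,"ry":0,"rz":0,"dx":0,"dy":0,"dz":0.04,"fingers":1},{"rx":0,"ry":0,"rz":0,"dx":0,"dy":0,"dz":0,"fingers":1},{"rx":0,"ry":0,"rz":0,"dx":0,"dy":0,"dz":0,"fingers":1}]'>/dev/null; python3 - <<'E'
from h import *
go(564,117.3,203)
T=load('w1');P=pts(T);R=(np.hypot(P[...,0]-599,P[...,1]+190)<50)&(P[...,2]>82)&(P[...,2]<97)
Q=P[R][:,:2].astype(np.float32);print(cv2.minEnclosingCircle(Q),np.median(P[R][:,2]),len(Q))
A=np.c_[2*Q,np.ones(len(Q))];s=np.linalg.lstsq(A,(Q**2).sum(1),rcond=None)[0];print(s[:2],np.sqrt(s[2]+s[0]**2+s[1]**2))
E
```

```text
t 2.65 at [563.7 118.9 265.4] rot [ 3.1413e+00 -7.0000e-04  2.8401e+00] q [-0.6   0.26  0.43  1.4  -0.11  1.51  1.09] F [0.1 0.5 1. ] w 85.1 0.0
mm [-0.8 -1.5 62.4] units [-0.0013 -0.0024  0.104 ]
((597.3212280273438, -189.70802307128906), 34.45112228393555) 88.95104292580629 539
[ 597.16773505 -188.65390019] 31.758269418160456
```

```bash
python3 -m handwheel '[{"rx":0,"ry":0,"rz":0,"dx":-0.001,"dy":-0.002,"dz":0.05,"fingers":1},{"rx":0,"ry":0,"rz":0,"dx":0,"dy":0,"dz":0.035,"fingers":1},{"rx":0,"ry":0,"rz":0,"dx":0,"dy":0,"dz":0.019,"fingers":1},{"rx":0,"ry":0,"rz":0,"dx":0,"dy":0,"dz":0,"fingers":1},{"rx":0,"ry":0,"rz":0,"dx":0,"dy":0,"dz":0,"fingers":1}]'; python3 -m handwheel '[{"rx":0,"ry":0,"rz":0,"dx":0,"dy":0,"dz":0,"fingers":-1},{"rx":0,"ry":0,"rz":0,"dx":0,"dy":0,"dz":0,"fingers":-1},{"rx":0,"ry":0,"rz":0,"dx":0,"dy":0,"dz":0,"fingers":-1},{"rx":0,"ry":0,"rz":0,"dx":0,"dy":0,"dz":0,"fingers":-1},{"rx":0,"ry":0,"rz":0,"dx":0,"dy":0,"dz":0,"fingers":-1}]' 60 ;python3 -m handwheel '[{"rx":0,"ry":0,"rz":0,"dx":0,"dy":0,"dz":0,"fingers":-1},{"rx":0,"ry":0,"rz":0,"dx":0,"dy":0,"dz":0,"fingers":-1},{"rx":0,"ry":0,"rz":0,"dx":0,"dy":0,"dz":0,"fingers":-1},{"rx":0,"ry":0,"rz":0,"dx":0,"dy":0,"dz":0,"fingers":-1},{"rx":0,"ry":0,"rz":0,"dx":0,"dy":0,"dz":0,"fingers":-1}]' 60; python3 -c "
from h import *;go(564,117.3,203)"
```

```text
time: 3.15
ee_pos: [565.2, 116.6, 204.1]
tool_rot: [3.141, 0.001, 2.838]
contact_force: [-0.2, 0.4, 0.1]
gripper_width: 85.5
grip_force: 0.0
time: 3.65
ee_pos: [564.8, 116.3, 202.8]
tool_rot: [3.141, 0.0, 2.838]
contact_force: [-0.4, -0.7, 0.6]
gripper_width: 14.1
grip_force: 58.2
time: 4.15
ee_pos: [564.8, 116.3, 202.9]
tool_rot: [3.141, 0.001, 2.838]
contact_force: [0.2, 1.3, 5.2]
gripper_width: 13.6
grip_force: 58.8
t 4.15 at [564.8 116.3 202.9] rot [3.1411e+00 5.0000e-04 2.8379e+00] q [-0.59  0.28  0.42  1.51 -0.12  1.37  1.1 ] F [0.2 1.3 5.2] w 13.6 58.8
mm [ 1.1  0.7 -0.1] units [ 0.0018  0.0012 -0.0002]
```

```bash
python3 -m handwheel '[{"rx":0,"ry":0,"rz":0,"dx":0,"dy":0,"dz":-0.015,"fingers":-1},{"rx":0,"ry":0,"rz":0,"dx":0,"dy":0,"dz":-0.015,"fingers":-1},{"rx":0,"ry":0,"rz":0,"dx":0,"dy":0,"dz":0,"fingers":-1},{"rx":0,"ry":0,"rz":0,"dx":0,"dy":0,"dz":0,"fingers":-1},{"rx":0,"ry":0,"rz":0,"dx":0,"dy":0,"dz":0,"fingers":-1}]'; python3 - <<'E'
from h import *
from station import vision
go(565-.889*80,116.5+.459*80,221)
d=vision.get_image('scene');e=vision.get_image('top')
a=cv2.resize(d['pixels'][160:300,270:400],(520,560),interpolation=cv2.INTER_CUBIC)
cv2.imwrite('pics/lift.png',a)
E
```

```text
time: 4.65
ee_pos: [564.3, 116.0, 220.0]
tool_rot: [-3.141, -0.001, 2.838]
contact_force: [0.9, 0.1, -0.5]
gripper_width: 13.7
grip_force: 58.6
t 4.65 at [564.3 116.  220. ] rot [-3.1411e+00 -7.0000e-04  2.8378e+00] q [-0.59  0.28  0.42  1.48 -0.11  1.41  1.1 ] F [ 0.9  0.1 -0.5] w 13.7 58.6
mm [78.4 14.4 -0.9] units [ 0.1306  0.024  -0.0015]
```

View pics/lift.png

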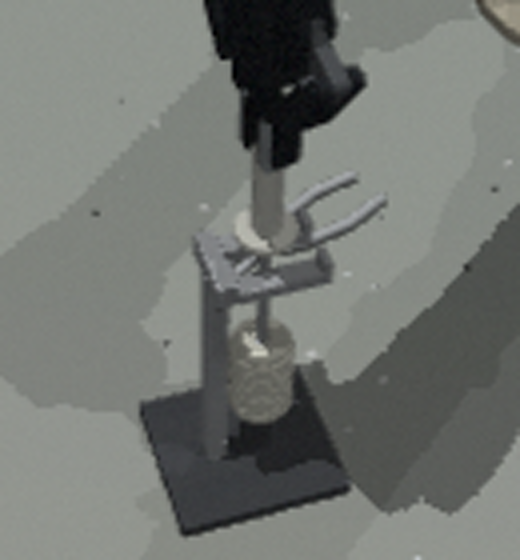

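The picture shows the brush lifted upright, with the collar at about (265,230) in the crop and clear of the fork, and the fingertips at about (275,165). The tips look high on the handle, so I'll check with the depth.

```bash
python3 - <<'E'
from h import *
from station import vision
d=vision.get_image('scene');P=pts(d)
for X in((564,116,220),(564,116,203),(564,116,262)):print(X,proj(d,X).round(1))
for v in range(190,232,2):print(v,[P[v,u].round().astype(int).tolist()+d['pixels'][v,u].tolist() for u in(334,337,340)])
w=wrist();Q=pts(w);c=(abs(Q[...,0]-564)<35)&(abs(Q[...,1]-117)<35);
cv2.imwrite('pics/w2.png',w['pixels'])
E
```

```text
(564, 116, 220) [336.5 210.6]
(564, 116, 203) [336.3 216. ]
(564, 116, 262) [337.1 196.4]
190 [[566, 108, 276, 25, 24, 23], [581, 130, 300, 13, 10, 6], [586, 142, 311, 20, 18, 15]]
192 [[567, 109, 272, 32, 31, 30], [577, 126, 289, 60, 59, 56], [587, 143, 307, 19, 16, 15]]
194 [[566, 109, 266, 30, 29, 28], [576, 126, 284, 61, 61, 57], [576, 134, 288, 15, 13, 11]]
196 [[569, 111, 263, 52, 53, 52], [576, 126, 278, 60, 59, 56], [578, 136, 286, 20, 13, 15]]
198 [[576, 119, 268, 51, 51, 51], [576, 126, 272, 50, 47, 48], [576, 135, 278, 19, 17, 13]]
200 [[578, 121, 265, 61, 60, 61], [576, 127, 268, 53, 50, 48], [575, 134, 271, 15, 14, 11]]
202 [[572, 115, 251, 84, 87, 87], [576, 127, 261, 66, 65, 61], [564, 124, 251, 83, 88, 85]]
204 [[573, 116, 246, 86, 89, 90], [571, 123, 249, 94, 98, 97], [565, 126, 247, 97, 102, 100]]
206 [[575, 118, 243, 89, 92, 92], [572, 124, 245, 95, 99, 98], [564, 125, 240, 94, 98, 98]]
208 [[574, 117, 236, 88, 92, 91], [571, 124, 238, 93, 98, 97], [562, 124, 232, 100, 106, 104]]
210 [[573, 117, 229, 89, 93, 92], [571, 123, 232, 91, 97, 96], [563, 125, 227, 105, 11
[... 267 characters left out ...]
2, 125, 208, 99, 106, 103]]
218 [[572, 117, 203, 105, 111, 110], [570, 124, 207, 96, 101, 99], [564, 127, 204, 119, 125, 124]]
220 [[576, 121, 203, 171, 179, 178], [573, 127, 205, 99, 104, 103], [567, 130, 203, 117, 123, 122]]
222 [[580, 125, 203, 129, 136, 136], [576, 129, 202, 135, 141, 140], [571, 133, 202, 93, 98, 97]]
224 [[451, 9, 8, 69, 69, 68], [565, 120, 181, 93, 96, 94], [434, 16, 1, 137, 144, 139]]
226 [[452, 10, 2, 108, 111, 109], [564, 120, 173, 94, 95, 94], [564, 128, 180, 107, 108, 104]]
228 [[579, 124, 182, 70, 70, 68], [574, 129, 182, 88, 85, 84], [568, 132, 179, 90, 89, 87]]
230 [[582, 127, 180, 133, 130, 128], [577, 132, 180, 149, 147, 145], [572, 136, 180, 136, 131, 131]]
```

View pics/w2.png

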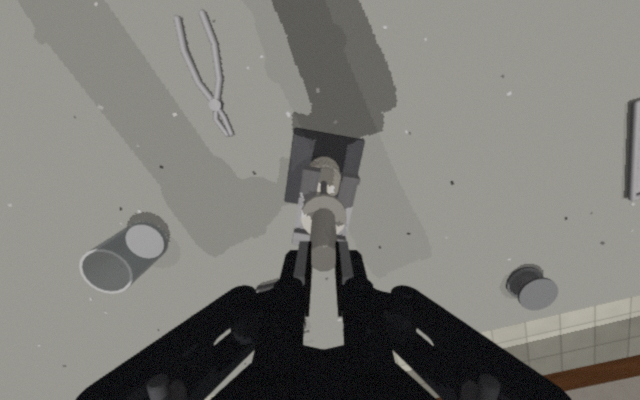

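The wrist view shows the fingertips at about (300,252) and (350,252), holding only the top end of the handle, which ends at about (323,268). I'll measure the tips in tool coordinates.

```bash
python3 - <<'E'
from h import *
from station import sense
w=wrist();P=pts(w);s=sense();R=Ro.from_euler('xyz',s['tool_rot']).as_matrix();L=(P-np.array(s['ee_pos']))@R
print(np.array(w['tool_from_camera']).round(2).tolist())
for v in range(246,345,8):
    print(v,[(u,L[v,u].round().astype(int).tolist()) for u in(292,300,306,323,344,350,358) if w['z_map'][v,u]>0])
E
```

```text
[[-0.0, -0.95, -0.32, 84.2], [1.0, -0.0, 0.0, -0.02], [-0.0, -0.32, 0.95, -181.67], [0.0, 0.0, 0.0, 1.0]]
246 [(292, [-135, -50, 220]), (300, [11, -12, -48]), (306, [11, -9, -48]), (323, [8, 0, -43]), (344, [10, 11, -46]), (350, [-134, 43, 218])]
254 [(292, [8, -17, -51]), (300, [11, -12, -57]), (306, [11, -9, -56]), (323, [3, 0, -43]), (344, [11, 11, -57]), (350, [7, 14, -49]), (358, [7, 19, -50])]
262 [(292, [8, -16, -58]), (300, [11, -11, -64]), (306, [11, -8, -63]), (323, [-2, 0, -43]), (344, [11, 10, -63]), (350, [11, 13, -64]), (358, [7, 18, -57])]
270 [(292, [7, -15, -65]), (300, [11, -11, -71]), (306, [13, -8, -73]), (323, [-7, 0, -43]), (344, [11, 10, -71]), (350, [11, 12, -70]), (358, [8, 17, -66])]
278 [(292, [13, -13, -79]), (300, [11, -10, -77]), (306, [10, -8, -75]), (323, [-196, 0, 220]), (344, [11, 9, -76]), (350, [12, 12, -78]), (358, [13, 15, -79])]
286 [(292, [13, -13, -85]), (300, [12, -10, -84]), (306, [6, -8, -76]), (323, [-212, 0, 220]), (344, [8, 9, -78]), (350, [11, 11, -83]), (358, [13, 14, -85])]
294 [(292, [13, -12, -90]), (300, [12, -9, -89]), (306, [3, -
[... 378 characters left out ...]
 [17, 9, -104]), (358, [17, 12, -103])]
318 [(292, [17, -10, -107]), (300, [13, -8, -103]), (306, [-280, -31, 220]), (323, [-279, 0, 219]), (344, [-3, 9, -86]), (350, [17, 9, -108]), (358, [17, 11, -108])]
326 [(292, [17, -10, -111]), (300, [10, -8, -104]), (306, [-297, -31, 219]), (323, [-299, 0, 221]), (344, [-8, 9, -85]), (350, [18, 8, -112]), (358, [17, 11, -111])]
334 [(292, [18, -10, -115]), (300, [9, -8, -106]), (306, [-315, -31, 219]), (323, [-317, 0, 221]), (344, [-7, 9, -90]), (350, [18, 8, -115]), (358, [17, 11, -114])]
342 [(292, [18, -9, -118]), (300, [7, -8, -107]), (306, [-333, -32, 218]), (323, [-336, 0, 221]), (344, [-9, 9, -92]), (350, [18, 8, -118]), (358, [17, 10, -117])]
```

```bash
python3 -c "
from station import r;print(r.tcp_to_grasp)"; python3 -m handwheel '[{"rx":0,"ry":0,"rz":0,"dx":0,"dy":0,"dz":0.015,"fingers":-1},{"rx":0,"ry":0,"rz":0,"dx":0,"dy":0,"dz":0.013,"fingers":-1},{"rx":0,"ry":0,"rz":0,"dx":0,"dy":0,"dz":0,"fingers":-1},{"rx":0,"ry":0,"rz":0,"dx":0,"dy":0,"dz":0,"fingers":-1}]'
```

```text
18.700000000000003
time: 5.3
ee_pos: [564.2, 116.0, 203.1]
tool_rot: [-3.141, -0.001, 2.838]
contact_force: [-0.4, -0.4, -1.0]
gripper_width: 13.7
grip_force: 72.5
```

```bash
python3 -m handwheel '[{"rx":0,"ry":0,"rz":0,"dx":0,"dy":0,"dz":0,"fingers":1},{"rx":0,"ry":0,"rz":0,"dx":0,"dy":0,"dz":0,"fingers":1},{"rx":0,"ry":0,"rz":0,"dx":0,"dy":0,"dz":0,"fingers":1},{"rx":0,"ry":0,"rz":0,"dx":0,"dy":0,"dz":0,"fingers":1},{"rx":0,"ry":0,"rz":0,"dx":0,"dy":0,"dz":0,"fingers":1}]'; python3 - <<'E'
from h import *
from station import sense
go(564,117.3,167)
w=wrist();P=pts(w);s=sense();R=Ro.from_euler('xyz',s['tool_rot']).as_matrix();L=(P-np.array(s['ee_pos']))@R
h=(abs(P[...,0]-564)<20)&(abs(P[...,1]-117)<20)&(P[...,2]>241)&(P[...,2]<252);v,u=np.nonzero(h);print(len(u),ray(w,u.mean(),v.mean(),246).round(1),np.median(P[h],0))
f=(abs(L[...,0])<15)&(abs(abs(L[...,1])-48)<12)&(L[...,2]>-90);print('tip z max tool',np.percentile(L[f][:,2],[50,95,99,100]))
E
```

```text
time: 5.8
ee_pos: [564.6, 116.1, 203.8]
tool_rot: [3.142, 0.0, 2.838]
contact_force: [-0.5, -0.2, -0.2]
gripper_width: 83.9
grip_force: 0.0
t 5.8 at [564.6 116.1 203.8] rot [3.1415e+00 1.0000e-04 2.8378e+00] q [-0.59  0.28  0.42  1.51 -0.12  1.38  1.1 ] F [-0.5 -0.2 -0.2] w 83.9 0.0
mm [ 0.9  0.9 36.8] units [0.0016 0.0015 0.0613]
746 [562.6 117.7 246. ] [562.41777448 117.68583613 246.41119081]
tip z max tool [-72.64362744 194.39166162 203.71833603 205.07144768]
```

Still hung; descend 37 mm and regrip.

```bash
python3 -m handwheel '[{"rx":0,"ry":0,"rz":0,"dx":0.001,"dy":0,"dz":0.02,"fingers":1},{"rx":0,"ry":0,"rz":0,"dx":0.001,"dy":0,"dz":0.02,"fingers":1},{"rx":0,"ry":0,"rz":0,"dx":0,"dy":0,"dz":0.0215,"fingers":1},{"rx":0,"ry":0,"rz":0,"dx":0,"dy":0,"dz":0,"fingers":1},{"rx":0,"ry":0,"rz":0,"dx":0,"dy":0,"dz":0,"fingers":1}]'; python3 -m handwheel '[{"rx":0,"ry":0,"rz":0,"dx":0,"dy":0,"dz":0,"fingers":-1},{"rx":0,"ry":0,"rz":0,"dx":0,"dy":0,"dz":0,"fingers":-1},{"rx":0,"ry":0,"rz":0,"dx":0,"dy":0,"dz":0,"fingers":-1},{"rx":0,"ry":0,"rz":0,"dx":0,"dy":0,"dz":0,"fingers":-1},{"rx":0,"ry":0,"rz":0,"dx":0,"dy":0,"dz":0,"fingers":-1}]' 80;  python3 -c "
from h import *;go(565,116.5,185)
w=wrist();cv2.imwrite('pics/w3.png',w['pixels'][150:400,200:450])"
```

```text
time: 6.35
ee_pos: [563.0, 116.4, 166.1]
tool_rot: [-3.141, -0.001, 2.838]
contact_force: [0.4, 0.1, -0.0]
gripper_width: 85.3
grip_force: 0.0
time: 6.85
ee_pos: [563.7, 116.7, 167.2]
tool_rot: [3.141, 0.001, 2.838]
contact_force: [-0.1, -0.8, 0.2]
gripper_width: 16.1
grip_force: 77.9
t 6.85 at [563.7 116.7 167.2] rot [3.141e+00 5.000e-04 2.838e+00] q [-0.59  0.3   0.42  1.57 -0.12  1.3   1.11] F [-0.1 -0.8  0.2] w 16.1 77.9
mm [ -1.4   0.2 -17.8] units [-0.0023  0.0003 -0.0297]
```

View pics/w3.png

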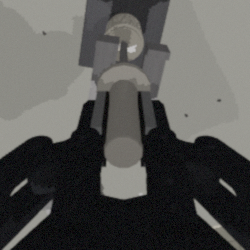

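```bash
python3 -m handwheel '[{"rx":0,"ry":0,"rz":0,"dx":0,"dy":0,"dz":-0.015,"fingers":-1},{"rx":0,"ry":0,"rz":0,"dx":0,"dy":0,"dz":-0.015,"fingers":-1},{"rx":0,"ry":0,"rz":0,"dx":0,"dy":0,"dz":0,"fingers":-1},{"rx":0,"ry":0,"rz":0,"dx":0.0325,"dy":0.006,"dz":0,"fingers":-1},{"rx":0,"ry":0,"rz":0,"dx":0.0325,"dy":0.006,"dz":0,"fingers":-1}]'; python3 -m handwheel '[{"rx":0,"ry":0,"rz":0,"dx":0.0325,"dy":0.006,"dz":0,"fingers":-1},{"rx":0,"ry":0,"rz":0,"dx":0.0325,"dy":0.006,"dz":0,"fingers":-1},{"rx":0,"ry":0,"rz":0,"dx":0,"dy":0,"dz":0,"fingers":-1},{"rx":0,"ry":0,"rz":0,"dx":0,"dy":0,"dz":0,"fingers":-1},{"rx":0,"ry":0,"rz":0,"dx":0,"dy":0,"dz":-0.05,"fingers":-1}]'; python3 -c "
from h import *;go(493,153,260)"
```

```text
time: 7.4
ee_pos: [528.2, 134.7, 184.7]
tool_rot: [-3.141, 0.0, 2.836]
contact_force: [-0.9, 0.0, -0.8]
gripper_width: 16.4
grip_force: 78.0
time: 7.9
ee_pos: [491.7, 152.2, 211.7]
tool_rot: [-3.137, -0.005, 2.837]
contact_force: [0.4, -0.7, -0.9]
gripper_width: 16.1
grip_force: 78.1
t 7.9 at [491.7 152.2 211.7] rot [-3.1366 -0.0047  2.8372] q [-0.7   0.14  0.38  1.65 -0.05  1.37  0.95] F [ 0.4 -0.7 -0.9] w 16.1 78.1
mm [ -0.8   0.9 -48.3] units [-0.0013  0.0015 -0.0806]
```

```bash
python3 -m handwheel '[{"rx":0,"ry":0,"rz":0,"dx":0,"dy":0,"dz":-0.07,"fingers":-1},{"rx":0,"ry":0,"rz":0,"dx":0,"dy":0,"dz":-0.07,"fingers":-1},{"rx":0,"ry":0,"rz":0,"dx":0,"dy":0,"dz":-0.07,"fingers":-1},{"rx":0,"ry":0,"rz":0,"dx":0,"dy":0,"dz":0,"fingers":-1},{"rx":0,"ry":0,"rz":0,"dx":0,"dy":0,"dz":0,"fingers":-1}]'; python3 -c "
from h import *;go(598,-190,340)"
```

```text
time: 8.4
ee_pos: [494.5, 152.9, 341.4]
tool_rot: [3.141, 0.002, 2.836]
contact_force: [0.4, 0.2, -1.8]
gripper_width: 16.5
grip_force: 78.2
t 8.4 at [494.5 152.9 341.4] rot [3.1407e+00 1.8000e-03 2.8363e+00] q [-0.71  0.12  0.39  1.39 -0.05  1.64  0.95] F [ 0.4  0.2 -1.8] w 16.5 78.2
mm [-201.8 -295.9    1.5] units [-0.3363 -0.4932  0.0024]
```

```bash
python3 -m handwheel '[{"rx":0,"ry":0,"rz":0,"dx":-0.037,"dy":-0.055,"dz":0,"fingers":-1},{"rx":0,"ry":0,"rz":0,"dx":-0.037,"dy":-0.055,"dz":0,"fingers":-1},{"rx":0,"ry":0,"rz":0,"dx":-0.037,"dy":-0.055,"dz":0,"fingers":-1},{"rx":0,"ry":0,"rz":0,"dx":-0.037,"dy":-0.055,"dz":0,"fingers":-1},{"rx":0,"ry":0,"rz":0,"dx":-0.037,"dy":-0.055,"dz":0,"fingers":-1}]'; python3 -m handwheel '[{"rx":0,"ry":0,"rz":0,"dx":-0.037,"dy":-0.055,"dz":0,"fingers":-1},{"rx":0,"ry":0,"rz":0,"dx":-0.037,"dy":-0.055,"dz":0,"fingers":-1},{"rx":0,"ry":0,"rz":0,"dx":-0.037,"dy":-0.055,"dz":0,"fingers":-1},{"rx":0,"ry":0,"rz":0,"dx":0,"dy":0,"dz":0,"fingers":-1},{"rx":0,"ry":0,"rz":0,"dx":0,"dy":0,"dz":0,"fingers":-1}]'; python3 - <<'E'
from h import *
go(598,-190,252)
w=wrist();P=pts(w);cv2.imwrite('pics/w4.png',w['pixels']);pickle.dump(w,open('w4.pkl','wb'))
R=(np.hypot(P[...,0]-599,P[...,1]+190)<50)&(P[...,2]>82)&(P[...,2]<97)
Q=P[R][:,:2].astype(np.float32);print(cv2.minEnclosingCircle(Q),len(Q))
E
```

```text
time: 8.9
ee_pos: [549.6, -39.1, 338.9]
tool_rot: [-3.14, -0.003, 2.837]
contact_force: [1.1, -0.2, -1.4]
gripper_width: 16.4
grip_force: 78.2
time: 9.4
ee_pos: [583.2, -153.3, 338.5]
tool_rot: [-3.14, -0.003, 2.834]
contact_force: [0.6, 0.8, -2.2]
gripper_width: 16.5
grip_force: 78.2
t 9.4 at [ 583.2 -153.3  338.5] rot [-3.1401 -0.0034  2.8342] q [-0.22  0.36  0.62  1.15 -0.2   1.69  1.61] F [ 0.6  0.8 -2.2] w 16.5 78.2
mm [-25.5 -30.4  86.5] units [-0.0425 -0.0506  0.1442]
((597.2108764648438, -190.6959228515625), 33.8693733215332) 253
```

View pics/w4.png

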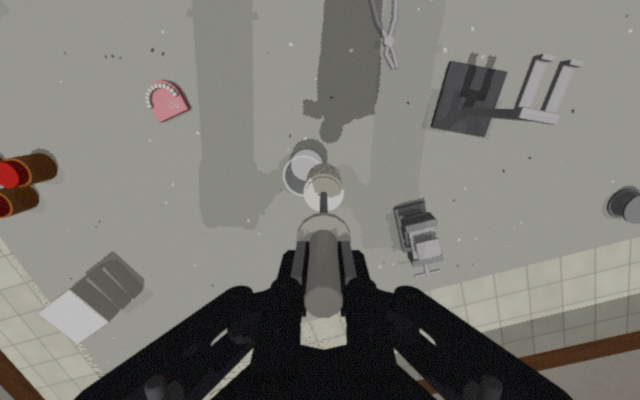

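The wrist view shows the jar rim at about (305,172), the brush held straight with its collar at about (323,235), the plier's jaws at (390,55) and the model at (167,100). I'll move above the jar and check the head's position with the scene depth.

```bash
python3 -m handwheel '[{"rx":0,"ry":0,"rz":0,"dx":-0.021,"dy":-0.025,"dz":0.03,"fingers":-1},{"rx":0,"ry":0,"rz":0,"dx":-0.021,"dy":-0.025,"dz":0.03,"fingers":-1},{"rx":0,"ry":0,"rz":0,"dx":0,"dy":0,"dz":0.04,"fingers":-1},{"rx":0,"ry":0,"rz":0,"dx":0,"dy":0,"dz":0,"fingers":-1},{"rx":0,"ry":0,"rz":0,"dx":0,"dy":0,"dz":0,"fingers":-1}]'; python3 - <<'E'
from h import *
from station import vision,sense
go(598,-190,252)
for n in('scene','top'):
    d=vision.get_image(n);P=pts(d);b=-d['R'].T@d['t']
    near=(np.hypot(P[...,0]-598,P[...,1]+190)<60)
    for lab,lo,hi in(('head',115,170),('rim',84,97)):
        m=near&(P[...,2]>lo)&(P[...,2]<hi)
        if m.sum()<5:continue
        Q=P[m];v,u=np.nonzero(m);print(n,lab,m.sum(),np.median(Q,0).round(1),Q.min(0).round(),Q.max(0).round(),[u.min(),u.max(),v.min(),v.max()])
    if n=='scene':
        cv2.imwrite('pics/s5.png',cv2.resize(d['pixels'][100:250,180:320],(560,600)))
        p=sense()['ee_pos']
        for z in(p[2]-137,p[2]-77):print('expected head axis px',proj(d,[p[0],p[1],z]).round(1))
        for z in (0,90):print('jar axis px',proj(d,[598,-190,z]).round(1))
E
```

```text
time: 9.95
ee_pos: [598.9, -185.8, 280.8]
tool_rot: [3.141, -0.001, 2.84]
contact_force: [-0.0, 0.3, -0.6]
gripper_width: 16.5
grip_force: 78.3
t 9.95 at [ 598.9 -185.8  280.8] rot [ 3.1408e+00 -1.2000e-03  2.8402e+00] q [-0.16  0.41  0.62  1.22 -0.23  1.58  1.68] F [-0.   0.3 -0.6] w 16.5 78.3
mm [-0.4 -4.3 28.8] units [-0.0007 -0.0072  0.048 ]
scene head 105 [ 609.2 -169.6  159.1] [ 585. -194.  144.] [ 621. -164.  170.] [np.int64(236), np.int64(251), np.int64(174), np.int64(184)]
scene rim 139 [ 601.6 -185.4   88.8] [ 565. -222.   84.] [ 633. -155.   93.] [np.int64(235), np.int64(258), np.int64(187), np.int64(204)]
expected head axis px [244.4 180. ]
expected head axis px [241.1 162.3]
jar axis px [250.8 216.5]
jar axis px [246.7 194.1]
top head 27 [ 590.6 -171.   160.2] [ 583. -182.  152.] [ 611. -167.  170.] [np.int64(396), np.int64(402), np.int64(156), np.int64(168)]
top rim 63 [ 594.6 -167.1   90.4] [ 567. -185.   85.] [ 631. -159.   96.] [np.int64(388), np.int64(398), np.int64(154), np.int64(179)]
```

View pics/s5.png

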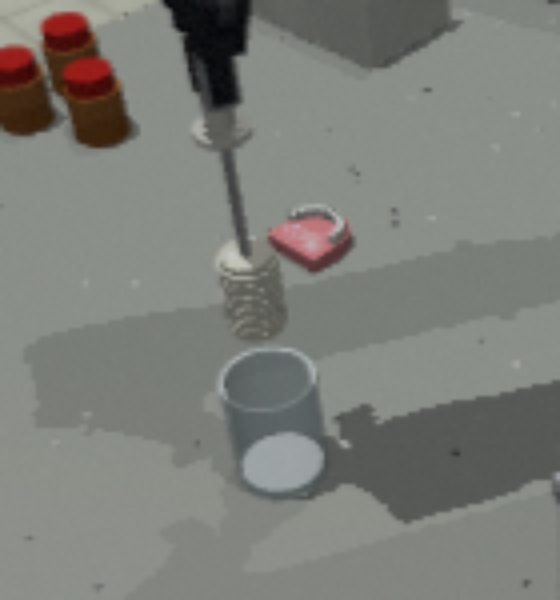

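The scene crop shows the brush upright, with the head's lower end at (255,335) in the crop, directly above the jar mouth at (268,380). Its pixels match the predicted axis, so I'll do the first stroke down.

```bash
python3 -m handwheel '[{"rx":0,"ry":0,"rz":0,"dx":0,"dy":-0.007,"dz":0.02,"fingers":-1},{"rx":0,"ry":0,"rz":0,"dx":0,"dy":0,"dz":0.04,"fingers":-1},{"rx":0,"ry":0,"rz":0,"dx":0,"dy":0,"dz":0.04,"fingers":-1},{"rx":0,"ry":0,"rz":0,"dx":0,"dy":0,"dz":0.04,"fingers":-1},{"rx":0,"ry":0,"rz":0,"dx":0,"dy":0,"dz":0.035,"fingers":-1}]'; python3 -c "
from h import *;go(598,-190,148)"
```

```text
time: 10.55
ee_pos: [597.3, -191.6, 174.6]
tool_rot: [3.142, 0.0, 2.838]
contact_force: [0.4, 0.7, -0.3]
gripper_width: 16.4
grip_force: 78.3
t 10.55 at [ 597.3 -191.6  174.6] rot [3.1415 0.     2.838 ] q [-0.17  0.44  0.6   1.41 -0.25  1.36  1.71] F [ 0.4  0.7 -0.3] w 16.4 78.3
mm [-0.2  1.7 26.6] units [-0.0003  0.0028  0.0443]
```

```bash
python3 -m handwheel '[{"rx":0,"ry":0,"rz":0,"dx":0,"dy":0.002,"dz":0.02,"fingers":-1},{"rx":0,"ry":0,"rz":0,"dx":0,"dy":0,"dz":0.015,"fingers":-1},{"rx":0,"ry":0,"rz":0,"dx":0,"dy":0,"dz":0.01,"fingers":-1},{"rx":0,"ry":0,"rz":0,"dx":0,"dy":0,"dz":0,"fingers":-1},{"rx":0,"ry":0,"rz":0,"dx":0,"dy":0,"dz":0,"fingers":-1}]'; python3 -c "
from h import *;go(598,-190,148)
from station import vision
d=vision.get_image('scene');P=pts(d);m=(np.hypot(P[...,0]-598,P[...,1]+190)<45)&(P[...,2]>164)&(P[...,2]<172);print(m.sum(),np.median(P[m],0))
m=(np.hypot(P[...,0]-598,P[...,1]+190)<45);print(np.histogram(P[m][:,2],range(0,260,6)))"
```

```text
time: 11.05
ee_pos: [598.4, -190.7, 149.6]
tool_rot: [-3.142, 0.001, 2.838]
contact_force: [-0.5, -0.1, -1.1]
gripper_width: 16.4
grip_force: 78.3
t 11.05 at [ 598.4 -190.7  149.6] rot [-3.1416e+00  1.1000e-03  2.8378e+00] q [-0.17  0.46  0.6   1.45 -0.26  1.31  1.72] F [-0.5 -0.1 -1.1] w 16.4 78.3
mm [0.6 0.5 1.6] units [0.001  0.0009 0.0026]
74 [ 606.75636154 -182.7103363   167.9218303 ]
(array([116,  33,  29,  34,  38,  32,  37,  35,  41,  44,  60,  81, 116,
        74,  94,  39,   5,   5,   3,   5,   5,   4,   5,   3,   5,   0,
         0,  40,  42,  13,   5,   7,  15,  20,  17,  23,  18,   5,   7,
        19,  17,   7,  19]), array([  0,   6,  12,  18,  24,  30,  36,  42,  48,  54,  60,  66,  72,
        78,  84,  90,  96, 102, 108, 114, 120, 126, 132, 138, 144, 150,
       156, 162, 168, 174, 180, 186, 192, 198, 204, 210, 216, 222, 228,
       234, 240, 246, 252, 258]))
```

Collar top is at 168 mm, so the bristle end is about 6 mm above the inner bottom. Now the strokes.

```bash
python3 -m handwheel '[{"rx":0,"ry":0,"rz":0,"dx":0,"dy":0,"dz":-0.05,"fingers":-1},{"rx":0,"ry":0,"rz":0,"dx":0,"dy":0,"dz":-0.05,"fingers":-1},{"rx":0,"ry":0,"rz":0,"dx":0,"dy":0,"dz":0,"fingers":-1},{"rx":0,"ry":0,"rz":0,"dx":0,"dy":0,"dz":0,"fingers":-1}]'; python3 -m handwheel '[{"rx":0,"ry":0,"rz":0,"dx":0,"dy":0,"dz":0.05,"fingers":-1},{"rx":0,"ry":0,"rz":0,"dx":0,"dy":0,"dz":0.05,"fingers":-1},{"rx":0,"ry":0,"rz":0,"dx":0,"dy":0,"dz":0,"fingers":-1},{"rx":0,"ry":0,"rz":0,"dx":0,"dy":0,"dz":0,"fingers":-1},{"rx":0,"ry":0,"rz":0,"dx":0,"dy":0,"dz":0,"fingers":-1}]'; python3 -c "
from h import *;go(598,-190,149)"
```

```text
time: 11.5
ee_pos: [598.6, -190.9, 210.1]
tool_rot: [3.141, 0.003, 2.838]
contact_force: [0.1, 0.8, -2.5]
gripper_width: 16.0
grip_force: 78.3
time: 12.0
ee_pos: [598.6, -190.9, 150.1]
tool_rot: [-3.141, 0.002, 2.838]
contact_force: [-0.5, -0.1, -0.5]
gripper_width: 16.4
grip_force: 78.3
t 12.0 at [ 598.6 -190.9  150.1] rot [-3.1415e+00  1.5000e-03  2.8377e+00] q [-0.17  0.46  0.6   1.45 -0.26  1.31  1.72] F [-0.5 -0.1 -0.5] w 16.4 78.3
mm [0.8 0.7 1.1] units [0.0013 0.0011 0.0019]
```

```bash
python3 -m handwheel '[{"rx":0,"ry":0,"rz":0,"dx":0,"dy":0,"dz":-0.05,"fingers":-1},{"rx":0,"ry":0,"rz":0,"dx":0,"dy":0,"dz":-0.05,"fingers":-1},{"rx":0,"ry":0,"rz":0,"dx":0,"dy":0,"dz":0,"fingers":-1},{"rx":0,"ry":0,"rz":0,"dx":0,"dy":0,"dz":0,"fingers":-1}]'; python3 -m handwheel '[{"rx":0,"ry":0,"rz":0,"dx":0,"dy":0,"dz":0.05,"fingers":-1},{"rx":0,"ry":0,"rz":0,"dx":0,"dy":0,"dz":0.052,"fingers":-1},{"rx":0,"ry":0,"rz":0,"dx":0,"dy":0,"dz":0,"fingers":-1},{"rx":0,"ry":0,"rz":0,"dx":0,"dy":0,"dz":0,"fingers":-1},{"rx":0,"ry":0,"rz":0,"dx":0,"dy":0,"dz":0,"fingers":-1}]';  python3 -m handwheel '[{"rx":0,"ry":0,"rz":0,"dx":0,"dy":0,"dz":-0.05,"fingers":-1},{"rx":0,"ry":0,"rz":0,"dx":0,"dy":0,"dz":-0.05,"fingers":-1},{"rx":0,"ry":0,"rz":0,"dx":0,"dy":0,"dz":0,"fingers":-1},{"rx":0,"ry":0,"rz":0,"dx":0,"dy":0,"dz":0,"fingers":-1},{"rx":0,"ry":0,"rz":0,"dx":0,"dy":0,"dz":0,"fingers":-1}]'; python3 -c "
from h import *;go(494,153,340)"
```

```text
time: 12.4
ee_pos: [598.8, -191.0, 210.7]
tool_rot: [3.141, 0.003, 2.838]
contact_force: [0.2, -0.1, -0.8]
gripper_width: 16.2
grip_force: 78.3
time: 12.9
ee_pos: [598.6, -190.9, 149.1]
tool_rot: [-3.141, 0.002, 2.838]
contact_force: [-0.0, 0.6, -0.3]
gripper_width: 16.1
grip_force: 78.8
time: 13.4
ee_pos: [597.8, -190.4, 207.3]
tool_rot: [3.141, -0.0, 2.838]
contact_force: [-0.2, 0.7, -1.6]
gripper_width: 15.9
grip_force: 78.7
t 13.4 at [ 597.8 -190.4  207.3] rot [ 3.1415e+00 -4.0000e-04  2.8378e+00] q [-0.17  0.43  0.61  1.36 -0.24  1.43  1.7 ] F [-0.2  0.7 -1.6] w 15.9 78.7
mm [ 201.8  296.6 -132.5] units [ 0.3364  0.4944 -0.2209]
```

```bash
python3 -m handwheel '[{"rx":0,"ry":0,"rz":0,"dx":0,"dy":0,"dz":-0.07,"fingers":-1},{"rx":0,"ry":0,"rz":0,"dx":0,"dy":0,"dz":-0.08,"fingers":-1},{"rx":0,"ry":0,"rz":0,"dx":0,"dy":0,"dz":-0.07,"fingers":-1},{"rx":0,"ry":0,"rz":0,"dx":0.037,"dy":0.055,"dz":0,"fingers":-1},{"rx":0,"ry":0,"rz":0,"dx":0.037,"dy":0.055,"dz":0,"fingers":-1}]'; python3 -m handwheel '[{"rx":0,"ry":0,"rz":0,"dx":0.037,"dy":0.055,"dz":0,"fingers":-1},{"rx":0,"ry":0,"rz":0,"dx":0.037,"dy":0.055,"dz":0,"fingers":-1},{"rx":0,"ry":0,"rz":0,"dx":0.037,"dy":0.055,"dz":0,"fingers":-1},{"rx":0,"ry":0,"rz":0,"dx":0.037,"dy":0.055,"dz":0,"fingers":-1},{"rx":0,"ry":0,"rz":0,"dx":0.037,"dy":0.055,"dz":0,"fingers":-1}]';  python3 -m handwheel '[{"rx":0,"ry":0,"rz":0,"dx":0.037,"dy":0.055,"dz":0,"fingers":-1},{"rx":0,"ry":0,"rz":0,"dx":0.037,"dy":0.055,"dz":0,"fingers":-1},{"rx":0,"ry":0,"rz":0,"dx":0,"dy":0,"dz":0,"fingers":-1},{"rx":0,"ry":0,"rz":0,"dx":0,"dy":0,"dz":0,"fingers":-1},{"rx":0,"ry":0,"rz":0,"dx":0,"dy":0,"dz":0,"fingers":-1}]'; python3 -c "
from h import *;go(492.6,153.4,185)"
```

```text
time: 13.9
ee_pos: [575.3, -115.4, 340.0]
tool_rot: [-3.141, 0.001, 2.834]
contact_force: [1.3, 1.0, -1.8]
gripper_width: 16.6
grip_force: 78.7
time: 14.4
ee_pos: [517.7, 77.9, 338.8]
tool_rot: [-3.141, -0.001, 2.838]
contact_force: [1.3, 0.6, -1.4]
gripper_width: 16.3
grip_force: 78.7
time: 14.9
ee_pos: [496.4, 151.3, 339.2]
tool_rot: [-3.141, -0.0, 2.836]
contact_force: [0.4, -0.7, -0.6]
gripper_width: 16.1
grip_force: 78.7
t 14.9 at [496.4 151.3 339.2] rot [-3.1405e+00 -3.0000e-04  2.8361e+00] q [-0.73  0.12  0.43  1.39 -0.05  1.64  0.96] F [ 0.4 -0.7 -0.6] w 16.1 78.7
mm [  4.2   1.  154.2] units [0.007  0.0017 0.257 ]
```

```bash
python3 -m handwheel '[{"rx":0,"ry":0,"rz":0,"dx":0.007,"dy":0.002,"dz":0.05,"fingers":-1},{"rx":0,"ry":0,"rz":0,"dx":0,"dy":0,"dz":0.07,"fingers":-1},{"rx":0,"ry":0,"rz":0,"dx":0,"dy":0,"dz":0.07,"fingers":-1},{"rx":0,"ry":0,"rz":0,"dx":0,"dy":0,"dz":0.067,"fingers":-1},{"rx":0,"ry":0,"rz":0,"dx":0,"dy":0,"dz":0,"fingers":-1}]'; python3 -m handwheel '[{"rx":0,"ry":0,"rz":0,"dx":0,"dy":0,"dz":0,"fingers":-1},{"rx":0,"ry":0,"rz":0,"dx":0,"dy":0,"dz":0,"fingers":-1}]'; python3 - <<'E'
from h import *
from station import vision
go(563.7,116.9,185.5)
d=vision.get_image('scene');P=pts(d)
m=(np.hypot(P[...,0]-493,P[...,1]-153)<24)&(P[...,2]>192)&(P[...,2]<210);print(m.sum(),np.median(P[m],0),P[m].min(0),P[m].max(0))
m=(np.hypot(P[...,0]-493,P[...,1]-153)<30)&(P[...,2]>44)&(P[...,2]<110);print(m.sum(),P[m].min(0),P[m].max(0))
w=wrist();P=pts(w);m=(np.hypot(P[...,0]-566,P[...,1]-117)<50)&(P[...,2]>172)&(P[...,2]<194);m[:,:]&=np.hypot(P[...,0]-493,P[...,1]-153)>32
r=cv2.minAreaRect(P[m][:,:2].astype(np.float32));print(r,cv2.boxPoints(r).round().tolist())
cv2.imwrite('pics/w6.png',w['pixels'])
E
```

```text
time: 15.4
ee_pos: [489.3, 152.1, 180.1]
tool_rot: [-3.134, -0.007, 2.835]
contact_force: [-0.2, 0.1, -0.5]
gripper_width: 16.1
grip_force: 78.5
time: 15.6
ee_pos: [494.3, 154.9, 188.1]
tool_rot: [3.139, 0.003, 2.837]
contact_force: [-0.2, 0.6, -1.0]
gripper_width: 16.6
grip_force: 78.5
t 15.6 at [494.3 154.9 188.1] rot [3.1392e+00 2.9000e-03 2.8365e+00] q [-0.73  0.15  0.41  1.69 -0.06  1.31  0.96] F [-0.2  0.6 -1. ] w 16.6 78.5
mm [-77.6 -15.4   2.7] units [-0.1294 -0.0256  0.0046]
57 [505.03732413 162.22088242 208.96654719] [482.11684142 141.80147293 203.93479804] [514.90260712 172.34508224 209.99377525]
239 [484.84113297 134.77810596  54.58503966] [520.68915169 174.38919789 109.94040455]
((588.6663818359375, 117.67950439453125), (24.2263240814209, 21.908720016479492), 65.2244644165039) [[574.0, 111.0], [594.0, 102.0], [604.0, 124.0], [584.0, 133.0]]
```

View pics/w6.png

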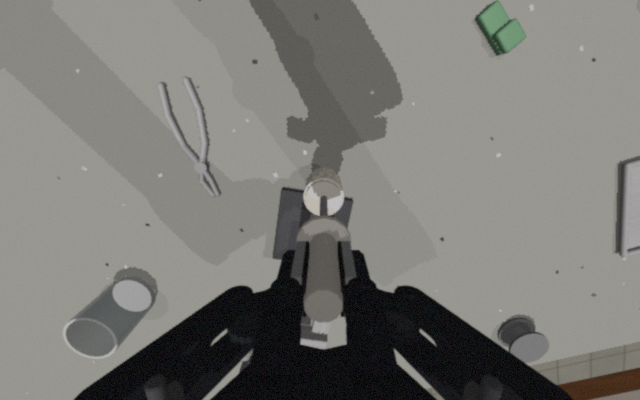

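```bash
python3 -m handwheel '[{"rx":0,"ry":0,"rz":0,"dx":0,"dy":0,"dz":0,"fingers":-1},{"rx":0,"ry":0,"rz":0,"dx":0,"dy":0,"dz":0,"fingers":-1},{"rx":0,"ry":0,"rz":0,"dx":0,"dy":0,"dz":0,"fingers":-1},{"rx":0,"ry":0,"rz":0,"dx":0,"dy":0,"dz":0,"fingers":-1}]' >/dev/null; python3 -c "
from h import *;go(563.7,116.9,185.5)"
```

```text
t 16.1 at [492.5 155.1 185.5] rot [3.1416 0.     2.8379] q [-0.73  0.15  0.41  1.69 -0.06  1.31  0.96] F [-0.2 -1.3 -0.6] w 16.5 78.5
mm [-79.3 -15.2   0. ] units [-0.1322 -0.0253  0.    ]
```

```bash
python3 -m handwheel '[{"rx":0,"ry":0,"rz":0,"dx":-0.022,"dy":-0.0055,"dz":0,"fingers":-1},{"rx":0,"ry":0,"rz":0,"dx":-0.022,"dy":-0.0045,"dz":0,"fingers":-1},{"rx":0,"ry":0,"rz":0,"dx":-0.022,"dy":-0.0045,"dz":0,"fingers":-1},{"rx":0,"ry":0,"rz":0,"dx":-0.022,"dy":-0.004,"dz":0,"fingers":-1},{"rx":0,"ry":0,"rz":0,"dx":-0.022,"dy":-0.004,"dz":0,"fingers":-1}]'; python3 -m handwheel '[{"rx":0,"ry":0,"rz":0,"dx":-0.02,"dy":-0.003,"dz":0,"fingers":-1},{"rx":0,"ry":0,"rz":0,"dx":0,"dy":0,"dz":0,"fingers":-1},{"rx":0,"ry":0,"rz":0,"dx":0,"dy":0,"dz":0,"fingers":-1},{"rx":0,"ry":0,"rz":0,"dx":0,"dy":0,"dz":0,"fingers":-1}]'; python3 -c "
from h import *;go(563.7,116.9,167.2)"
```

```text
time: 16.6
ee_pos: [552.7, 121.4, 185.2]
tool_rot: [-3.141, -0.0, 2.837]
contact_force: [0.4, 0.6, -1.3]
gripper_width: 16.0
grip_force: 78.5
time: 17.0
ee_pos: [562.1, 117.5, 185.3]
tool_rot: [-3.142, -0.0, 2.838]
contact_force: [-0.9, -0.4, -0.1]
gripper_width: 16.4
grip_force: 78.7
t 17.0 at [562.1 117.5 185.3] rot [-3.1416e+00 -1.0000e-04  2.8383e+00] q [-0.62  0.29  0.45  1.54 -0.13  1.34  1.11] F [-0.9 -0.4 -0.1] w 16.4 78.7
mm [-1.7 -0.1 18.1] units [-0.0028 -0.0001  0.0302]
```

Lower onto the prongs.

```bash
python3 -m handwheel '[{"rx":0,"ry":0,"rz":0,"dx":-0.003,"dy":0,"dz":0.01,"fingers":-1},{"rx":0,"ry":0,"rz":0,"dx":0,"dy":0,"dz":0.01,"fingers":-1},{"rx":0,"ry":0,"rz":0,"dx":0,"dy":0,"dz":0.009,"fingers":-1},{"rx":0,"ry":0,"rz":0,"dx":0,"dy":0,"dz":0,"fingers":-1},{"rx":0,"ry":0,"rz":0,"dx":0,"dy":0,"dz":0,"fingers":-1}]'; python3 - <<'E'
from h import *
from station import vision
go(563.7,116.9,167)
d=vision.get_image('scene');P=pts(d);n=np.hypot(P[...,0]-564,P[...,1]-117)
m=(n<17)&(P[...,2]>180)&(P[...,2]<200);print('collar',m.sum(),np.median(P[m],0))
print(np.histogram(P[(n<22)][:,2],range(170,210,3)))
E
```

```text
time: 17.5
ee_pos: [563.7, 116.6, 167.6]
tool_rot: [-3.141, -0.001, 2.838]
contact_force: [-1.1, 0.3, -0.6]
gripper_width: 16.1
grip_force: 78.7
t 17.5 at [563.7 116.6 167.6] rot [-3.1411e+00 -7.0000e-04  2.8379e+00] q [-0.62  0.3   0.45  1.57 -0.14  1.3   1.12] F [-1.1  0.3 -0.6] w 16.1 78.7
mm [0.1 0.3 0.6] units [0.0002 0.0004 0.0011]
collar 91 [570.01079731 123.8637876  190.08290715]
(array([ 1,  2,  3, 36,  6, 18, 78, 13,  5,  8,  4,  4,  3]), array([170, 173, 176, 179, 182, 185, 188, 191, 194, 197, 200, 203, 206,
       209]))
```

```bash
python3 -m handwheel '[{"rx":0,"ry":0,"rz":0,"dx":0,"dy":0,"dz":0.0025,"fingers":-1},{"rx":0,"ry":0,"rz":0,"dx":0,"dy":0,"dz":0,"fingers":-1},{"rx":0,"ry":0,"rz":0,"dx":0,"dy":0,"dz":0,"fingers":-1}]'; python3 -m handwheel '[{"rx":0,"ry":0,"rz":0,"dx":0,"dy":0,"dz":0.0025,"fingers":-1},{"rx":0,"ry":0,"rz":0,"dx":0,"dy":0,"dz":0,"fingers":-1},{"rx":0,"ry":0,"rz":0,"dx":0,"dy":0,"dz":0,"fingers":-1}]'
```

```text
time: 17.85
ee_pos: [564.0, 116.7, 166.5]
tool_rot: [3.141, -0.0, 2.838]
contact_force: [-1.4, 0.1, -1.2]
gripper_width: 16.2
grip_force: 78.7
time: 18.15
ee_pos: [564.0, 116.7, 164.9]
tool_rot: [-3.142, -0.0, 2.838]
contact_force: [-0.5, -0.2, -1.4]
gripper_width: 16.2
grip_force: 78.7
```

```bash
for i in 1; do python3 -m handwheel '[{"rx":0,"ry":0,"rz":0,"dx":0,"dy":0,"dz":0.0025,"fingers":-1},{"rx":0,"ry":0,"rz":0,"dx":0,"dy":0,"dz":0,"fingers":-1},{"rx":0,"ry":0,"rz":0,"dx":0,"dy":0,"dz":0,"fingers":-1}]'; done; python3 - <<'E'
from h import *
from station import vision
d=vision.get_image('scene');P=pts(d);n=np.hypot(P[...,0]-564,P[...,1]-117)
print(np.histogram(P[(n<22)][:,2],range(170,210,2)))
S=load('scene');P=pts(S);n=np.hypot(P[...,0]-564,P[...,1]-117)
print(np.histogram(P[(n<22)][:,2],range(170,210,2))[0])
E
```

```text
time: 18.45
ee_pos: [564.4, 116.7, 164.4]
tool_rot: [3.141, 0.001, 2.838]
contact_force: [-2.6, 0.5, 5.2]
gripper_width: 16.4
grip_force: 79.8
(array([ 0,  1,  0,  3, 16, 22,  8, 23, 63, 10,  5,  4,  5,  2,  3,  2,  2,
        1,  5]), array([170, 172, 174, 176, 178, 180, 182, 184, 186, 188, 190, 192, 194,
       196, 198, 200, 202, 204, 206, 208]))
[ 0  1  1  4 14 26  7 49 45 10  6  3  7  4  6  2  6  5  5]
```

Seated: 5 N upward, and the depths match the start. Release and withdraw straight up.

```bash
python3 -m handwheel '[{"rx":0,"ry":0,"rz":0,"dx":0,"dy":0,"dz":0,"fingers":1},{"rx":0,"ry":0,"rz":0,"dx":0,"dy":0,"dz":0,"fingers":1},{"rx":0,"ry":0,"rz":0,"dx":0,"dy":0,"dz":0,"fingers":1},{"rx":0,"ry":0,"rz":0,"dx":0,"dy":0,"dz":0,"fingers":1},{"rx":0,"ry":0,"rz":0,"dx":0,"dy":0,"dz":0,"fingers":1}]'; python3 -m handwheel '[{"rx":0,"ry":0,"rz":0,"dx":0,"dy":0,"dz":-0.02,"fingers":1},{"rx":0,"ry":0,"rz":0,"dx":0,"dy":0,"dz":-0.05,"fingers":1},{"rx":0,"ry":0,"rz":0,"dx":0,"dy":0,"dz":-0.07,"fingers":1},{"rx":0,"ry":0,"rz":0,"dx":0,"dy":0,"dz":-0.07,"fingers":1},{"rx":0,"ry":0,"rz":0,"dx":0,"dy":0,"dz":0,"fingers":1}]'; python3 -m handwheel '[{"rx":0,"ry":0,"rz":0,"dx":0,"dy":0,"dz":0,"fingers":1},{"rx":0,"ry":0,"rz":0,"dx":0,"dy":0,"dz":0,"fingers":1},{"rx":0,"ry":0,"rz":0,"dx":0,"dy":0,"dz":0,"fingers":1},{"rx":0,"ry":0,"rz":0,"dx":0,"dy":0,"dz":0,"fingers":1},{"rx":0,"ry":0,"rz":0,"dx":0,"dy":0,"dz":0,"fingers":1}]' >/dev/null; python3 - <<'E'
from h import *
w=wrist();P=pts(w);cv2.imwrite('pics/w7.png',w['pixels']);n=np.hypot(P[...,0]-564,P[...,1]-117)
h=(n<25)&(P[...,2]>238)&(P[...,2]<254);v,u=np.nonzero(h);print(np.median(P[h],0),ray(w,u.mean(),v.mean(),246).round(1))
m=(np.hypot(P[...,0]-599,P[...,1]+190)<50)&(P[...,2]>82)&(P[...,2]<97);print('jar',cv2.minEnclosingCircle(P[m][:,:2].astype(np.float32)))
m=(n<60)&(P[...,2]>172)&(P[...,2]<194);print(cv2.minAreaRect(P[m][:,:2].astype(np.float32)))
E
```

```text
time: 19.0
ee_pos: [564.1, 116.5, 163.4]
tool_rot: [-3.141, 0.0, 2.838]
contact_force: [0.6, 0.5, 0.1]
gripper_width: 85.1
grip_force: 0.0
time: 19.5
ee_pos: [566.7, 116.6, 297.0]
tool_rot: [3.135, 0.009, 2.837]
contact_force: [-0.0, -0.6, 0.0]
gripper_width: 85.3
grip_force: 0.0
[564.07740709 117.22085796 246.41025809] [564.2 117.1 246. ]
jar ((597.7820434570312, -189.6656494140625), 34.52052688598633)
((566.5408325195312, 117.03636169433594), (45.934234619140625, 67.31678009033203), 62.622554779052734)
```

View pics/w7.png

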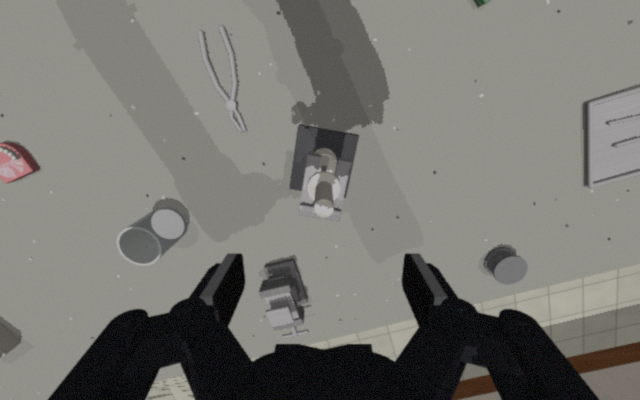

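The wrist view shows the brush hanging in the fork with its handle top at (323,208), measured at (564.2,117.1,246.4) mm. The jar is upright at (140,245) and has not moved, and the gripper is clear.

```bash
python3 -c "
from station import workorder;print(workorder.sign_off())"
```

```text
the job is handed in; nothing more can be done
None
```

I scrubbed the jar with three full strokes, hung the brush back in its hanger and let go, and handed the job in at about 20 s; the sign-off returned no verdict, but my last measurements had the brush seated in the fork and the jar within about 1 mm of where it started.

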